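# Put the spice tin away, latch the keeper bar and close the pull-out

## Robot

A 6-joint arm with a two-finger parallel gripper is mounted at the origin on the work surface. World frame = base frame: x ahead of the robot, y to its left, z up, the work surface at z = 0. Lengths are in mm, angles in rad, forces in N, time in s.
With the tool pointing down it reaches from about 400 to 925 mm from the base axis. Payload 12.5 kg.
Tool frame: the origin (TCP) lies on the mounting face of the last link; the fingertips stand 190 mm ahead of it and the grasp point (between the pads) lies 171 mm ahead of it (env.tcp_to_tips is the distance from the TCP to the fingertips, in mm); x points along the fingers, y is the direction in which the jaws open and shut, and the axes are right-handed (so a half turn about x gives the same grasp; the last joint's range is limited). The gripper opens to 95 mm and grips with 3 to 60 N. Pads are 20 mm wide; open, the fingers measure 119 mm over their backs; the gripper's body (75 mm by 180 mm) begins 59 mm behind the grasp point.
Start: joints at [-1.311, 0.491, 1.559, -0, 1.092, -0.106], TCP at [223.579, -583.641, 404.761] pointing down, gripper open.
Joint ranges: [-3.1, 3.1], [-0.84, 2.19], [0.05, 2.79], [-1.13, 4.28], [0.06, 2.93], [-2.69, 2.69]. Speed limits (rad/s): [2.22, 2.22, 2.79, 3.14, 3.14, 3.14].

## Interface

Orientations are given as [roll, pitch, yaw] about the fixed x, y, z axes, in that order (R = Rz(yaw) Ry(pitch) Rx(roll)).
In Python, from cell import monitor, cams, job, env gives the robot as it stands. The module is installed in compiled form; this text tells all that it offers.
- The arm moves only by the tool apply_moves, never from a script. Its argument "series" is a list of rows, each a list of 3 entries, a list of its own where there are three numbers: the closure, from -1 (fully open) to 1 (shut), so that 0 is half open, then the shift along the tool's x, y, z in cm, then the turn about the tool's x in rad. A call has 1 to 20 rows; each row is the pose to reach, as a shift and turn from the pose commanded when the call began, along the tool's axes at that moment; what a row does not reach only later rows make up. A row lasts 1/8 s, in which the tool goes at most 62.5 mm and 10.7 degrees, less where a joint would pass 70% of its speed; a pose out of reach is approached as far as the arm can. A call with a gripper value outside its range is refused whole. The fingers move at their own pace and stop on an object; the grip force is fixed at half the most. Time passes only in rows, so rows that repeat a pose let the fingers close. It gives the time, the measured TCP pose, the force and the opening at its end, in the units of the state.
- monitor.state(): the state, without advancing time (a new reading comes with each control period).
- cams.read_camera(name): name is "side" or "top" or "wrist"; returns a dict with "image" (480x640x3 uint8, red, green, blue), "fx", "fy", "cx", "cy" (pixels), "position" and "orientation" of the camera in the world. Camera axes: x right, y down, z forward; pixel columns grow to the right and rows downward; lengths in mm; the calibration is good to about 2 mm. A picture is of the moment at which its call begins. There is no depth.
- job.job_done(): hands the job in, once; it reports no verdict.
The state is a dict: "t": time; "joints": joint angles; "qvel": joint speeds; "tau": joint torques, N m; "eef_pos": TCP position; "tcp_rot": TCP orientation; "ft_force": force on the tool from outside, world axes, zero at the start; "moment": the same for the moment, N m; "opening": opening from 0.0 (shut) to 1.0 (fully open).
Only numpy, scipy, OpenCV 4.12 (cv2) and the standard library are available. Lean on these libraries where they do the work, as an engineer would, in place of code of your own. Each camera call takes 0.05 s, during which the arm holds its last target. There are 200 camera calls.

## Task

Put the spice tin that was left out on the worktop back in the gap between the two tins in the pulled-out spice tray: set it down upright on the tray floor, do not drop it. Then swing the tray's open keeper bar shut until it clicks into its ball catch, so that all three tins, also the one now sticking out, stand in line behind it, and last push the tray fully home into its cabinet. Knock nothing over, and leave the mug, the water bottle and the pepper mill where they are.

Things in the scene. Friction and masses are not known exactly. Their poses are not given: they have to be found in the camera images.
- loose_tin: Spice tin left standing on the worktop: upright round tin, plain metal body 46 mm in diameter and 64 mm high, paper band, black cap 45 mm in diameter and 16 mm high; 80 mm high in all, about 0.13 kg. Origin: centre of its underside, z up its axis.
- tin_a: One of the two tins already standing in the tray, the same kind and size as loose_tin; one of the two (either) sticks out of the row towards the loading side by 10 to 20 mm. Origin: centre of its underside.
- tin_b: The other tin already standing in the tray, same kind, size and origin. One tin stands near the front end of the row and one near its rear end, with 66 to 80 mm free between them.
- tray_floor (a point): Middle of the row on the top face of the sliding tray's steel floor, 24 mm above the worktop; moves with the tray. x: along the row from the front panel towards the cabinet (the way the tray is pushed home); y: towards the loading side, where the keeper bar is; z up. Tins belong at y = 0, give or take 5 mm. Front panel's inner face: x = -118 mm; rear end plate: x = +110 mm.
- row_middle (a point): Straight above tray_floor, 40 mm above the floor, same axes (x along the row, y to the loading side). In this frame: inner face of the fixed back rails (6 mm rods, top 37 mm above the floor) at y = -27 mm; inner face of the shut keeper bar at y = +30 mm; the floor ends at y = +44 mm without a lip.
- unit: The fixed wooden cabinet with the tray's runners. Origin: on the worktop below the middle of the pulled-out row (below tray_floor at the start); x and y as for tray_floor. The cabinet itself is 124 mm wide, centred on y = 0, from x = 112 to 358 mm, its top 122 mm above the worktop, open at the front.
- panel_face (a point): Middle of the outer face of the tray's wooden front panel (124 mm wide, from 6 to 116 mm above the worktop; a metal strip 6 mm high along its top edge stands out 4 mm), 70 mm above the worktop. Pushing it along its x axis slides the tray home; nothing stands before it. Axes as for tray_floor.
- keeper_hinge (a point): On the upright hinge axis of the keeper bar at the bar's height, 70 mm above the worktop, at the front end of the loading side (x = -104, y = +34 mm from tray_floor). Its axes turn with the bar: x points along the bar to its free end. Hinge sleeve 16 mm in diameter; the hinge post's top is 82 mm above the worktop.
- keeper_tip (a point): Centre of the small black ball (12 mm) on the free end of the keeper bar, 208 mm from the hinge. The bar is a straight level steel rod 8 mm thick, its axis 70 mm above the worktop. The catch is a black block with a sprung steel ball at the rear end of the row, 198 mm from the hinge.
- keeper_peg (a point): Centre of the black ball (12 mm) on top of the upright finger peg (8 mm thick) that stands on the keeper bar 165 mm from the hinge; 24 mm above the bar's axis, 94 mm above the worktop. The bar may be pushed at the peg or anywhere else.
- keeper (a joint): Angle of the keeper bar, rad. 0: shut, along the row, in its catch. Positive: the free end swung out to the loading side; at 1.57 square to the row (stop at 1.75). Turns easily, stays where it is left. From 0.06 rad it rides over the catch's sprung ball (about 4 N at the free end, 8 N half-way along, more if done fast); below 0.03 rad the ball presses it shut to 0 and holds it.
- pullout (a joint): Travel of the sliding tray, m: 0 is fully out (as at the start), 0.230 is fully home, with the front panel against the cabinet. Stays where it is left; needs about 3 N to slide.
- mug: Red mug, 80 mm in diameter, 92 mm high, with a handle; to be left alone. Origin: centre of its underside.
- water_bottle: Glass water bottle, 66 mm in diameter, 210 mm high; to be left alone. Origin: centre of its underside.
- pepper_mill: Turned wooden pepper mill, 54 mm in diameter, 163 mm high; to be left alone. Origin: centre of its underside.
There are look-alikes about, which are no part of the job. Leave any pink or red look-alike of the tin_a alone.

How it is judged:
By the outcome, as a careful person would: the job done as asked, in the order asked, and still so for the second after the job is handed in, with the robot touching nothing.
It also fails if it takes over 64 s, if anything falls off the work surface, if the arm or the gripper's body presses on something with over 40 N, if the wrist force passes 120 N, or if a joint passes its speed limit or range.

## Working session

There is one attempt and no reset: what is moved stays moved. The work goes in short steps, Python scripts to look and compute and a tool call to move; the robot and the scene stay as the last step left them, time stands still between calls to the robot, and variables do not carry over. Pictures are saved under pics/ and viewed, about 8 in all and at most 12, crops included, and the job is handed in when it is done.

Besides the shell and the picture viewer there is one more tool, called after "Request:" in YAML: its name, and indented under it one key for each argument. apply_moves: Moves the arm, as the interface text tells. Its arguments: {"type":"object","properties":{"series":{"type":"array"}},"required":["series"]}

```bash
mkdir -p pics; cat > h.py <<'E'
from cell import monitor, cams, job, env
import numpy as np, cv2
from scipy.spatial.transform import Rotation as R
def snap(n,f):
    c=cams.read_camera(n); cv2.imwrite('pics/'+f,cv2.cvtColor(c['image'],cv2.COLOR_RGB2BGR))
    np.save('pics/'+f+'.npy',{k:c[k] for k in c if k!='image'},allow_pickle=True); return c
def cal(f): return np.load('pics/'+f+'.npy',allow_pickle=True).item()
def rot(c):
    o=np.array(c['orientation'],float)
    return o if o.shape==(3,3) else R.from_euler('xyz',o).as_matrix()
def ray(c,u,v,z):
    d=rot(c)@np.array([(u-c['cx'])/c['fx'],(v-c['cy'])/c['fy'],1]); p=np.array(c['position'],float)
    return p+d*(z-p[2])/d[2]
def proj(c,P):
    q=rot(c).T@(np.array(P,float)-np.array(c['position'],float)); return np.array([c['fx']*q[0]/q[2]+c['cx'],c['fy']*q[1]/q[2]+c['cy']])
E
python3 - <<'E'
from h import *
for n in ('top','side'):
    c=snap(n,n+'1.png'); print(n,{k:np.round(c[k],3).tolist() for k in c if k!='image'})
print(monitor.state())
E
```

```text
top {'fx': 532.274, 'fy': 532.274, 'cx': 314.282, 'cy': 234.612, 'position': [397.132, -11.69, 1410.817], 'orientation': [-2.993, 0.01, -1.571]}
side {'fx': 517.309, 'fy': 517.309, 'cx': 318.073, 'cy': 245.056, 'position': [231.846, 865.772, 795.447], 'orientation': [-2.224, 0.007, -2.752]}
{'t': 0.1, 'joints': array([-1.31062398e+00,  4.91483859e-01,  1.55938376e+00,  3.17845289e-05,
        1.09170053e+00, -1.05638352e-01]), 'qvel': array([-1.35207969e-04, -2.51014562e-03, -3.19422317e-03,  6.58148861e-04,
        6.52639629e-05,  6.56180466e-04]), 'tau': array([ 4.07891217e-03, -6.13621688e+01, -2.58604664e+01,  6.94548595e-02,
        4.70123102e-02, -6.30465638e-05]), 'eef_pos': array([ 223.56025563, -583.61851926,  404.2313096 ]), 'tcp_rot': array([-1.70532635,  1.56982042,  1.80206234]), 'ft_force': array([-0.62422693, -0.12862999, -0.76994326]), 'moment': array([-0.01670412, -0.01377075,  0.05273046]), 'opening': 0.9986047100802784}
```

View pics/top1.png

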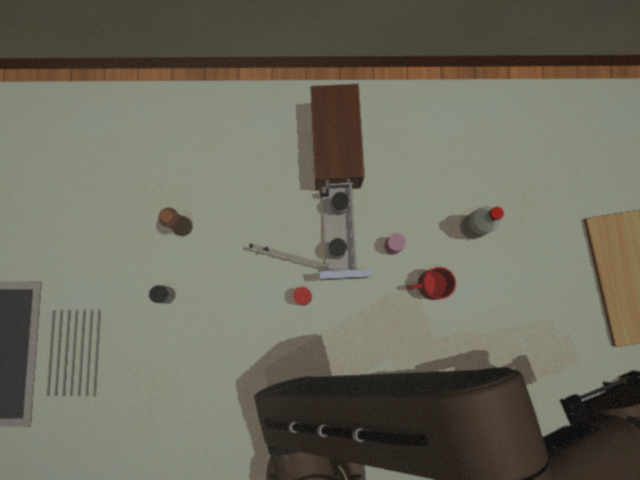

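View pics/side1.png

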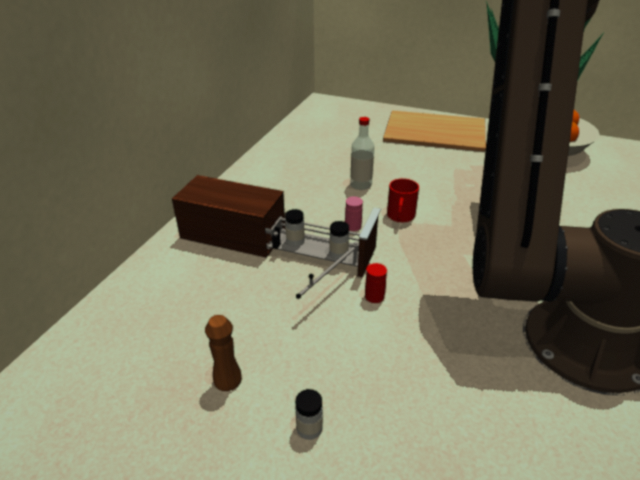

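```bash
python3 - <<'E'
from h import *
a=cv2.imread('pics/top1.png')
cv2.imwrite('pics/c1.png',cv2.resize(np.clip(a[80:300,235:380].astype(float)*1.7,0,255).astype('uint8')[60:],None,fx=5,fy=5,interpolation=cv2.INTER_CUBIC)[:600] if 0 else cv2.resize(np.clip(a[176:296,235:385].astype(float)*1.7,0,255).astype('uint8'),None,fx=5,fy=5,interpolation=cv2.INTER_CUBIC))
c=cal('top1.png')
g=a.max(2)
for n,(x0,y0,x1,y1),z in (('loose',(148,283,170,306),80),('front',(328,236,349,257),104),('rear',(330,191,350,211),104)):
    m=(g[y0:y1,x0:x1]<45).astype('uint8'); k,l,s,ce=cv2.connectedComponentsWithStats(m); i=1+np.argmax(s[1:,4]); u=ce[i]+[x0,y0]
    print(n,s[i],u,ray(c,*u,z))
b=a[84:195,305:370]; hsv=cv2.cvtColor(b,cv2.COLOR_BGR2HSV); 
E
```

```text
loose [ 5 12  3  2  3] [154.         295.66666667] [443.07358955 401.50661487  80.        ]
front [6 6 1 1 1] [334. 242.] [574.16032257 -47.21858878 104.        ]
rear [ 9  3  5  7 14] [341.64285714 197.78571429] [685.99041872 -67.00089035 104.        ]
```

View pics/c1.png

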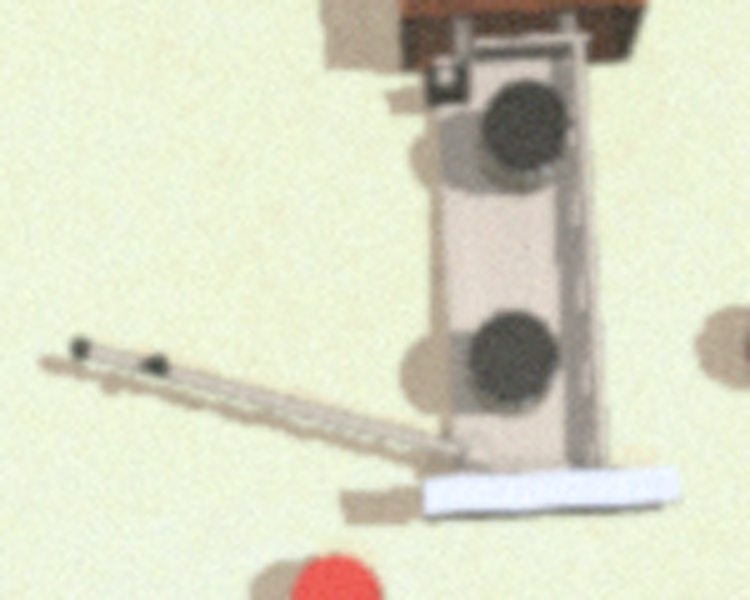

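```bash
python3 - <<'E'
from h import *
from scipy.optimize import least_squares
a=cv2.imread('pics/top1.png'); c=cal('top1.png')
s=cal('side1.png')
g=cv2.GaussianBlur(a.max(2),(3,3),0)
for n,(x0,y0,x1,y1),z in (('loose',(148,283,170,306),80),('front',(328,236,349,257),104),('rear',(328,189,352,211),104)):
    for t in (60,70,80):
        m=(g[y0:y1,x0:x1]<t).astype('uint8'); k,l,st,ce=cv2.connectedComponentsWithStats(m); i=1+np.argmax(st[1:,4]); u=ce[i]+[x0,y0]
        print(n,t,st[i],u.round(1),ray(c,*u,z).round(1))
U=lambda x,y:(235+x/5-.4,176+y/5-.4)
for n,x,y,z in (('tip',80,348,70),('peg',155,364,94),('hinge',455,455,70),('pTLb',424,478,116),('pTRb',680,468,116),('pTLf',425,517,116),('pTRf',681,502,116),('front',514,357,104),('rear',525,125,104),('catch',447,80,82),('cabL',402,1,122),('cabR',646,3,122)):
    print(n,ray(c,*U(x,y),z).round(1))
b=a[80:195,300:370]; m=((b[:,:,2]>b[:,:,0].astype(int)+25)&(b.max(2)<130)).astype('uint8')
print(cv2.minAreaRect(cv2.findNonZero(m)))
E
python3 - <<'E'
import cv2;a=cv2.imread('pics/side1.png');import numpy as np
b=np.clip(a[170:450,170:400]*1.7,0,255).astype('uint8')
cv2.imwrite('pics/c2.png',cv2.resize(np.clip(a[175:325,230:400]*1.7,0,255).astype('uint8'),None,fx=4,fy=4,interpolation=cv2.INTER_CUBIC))
E
```

```text
loose 60 [  2   4  18  15 213] [158.6 293.8] [447.7 390.1  80. ]
loose 70 [  2   3  19  16 244] [158.9 293.7] [447.9 389.5  80. ]
loose 80 [  2   3  20  17 281] [159.4 293.9] [447.5 388.2  80. ]
front 60 [  2   4  16  16 201] [337.1 247.3] [560.9 -54.8 104. ]
front 70 [  1   3  18  18 245] [336.9 247.4] [560.6 -54.3 104. ]
front 80 [  0   3  19  18 277] [336.7 247.7] [560.  -53.7 104. ]
rear 60 [  4   4  16  17 220] [339.6 201. ] [677.7 -61.7 104. ]
rear 70 [  3   4  18  18 259] [339.4 201.4] [676.8 -61.4 104. ]
rear 80 [  2   3  19  19 298] [339.2 201.5] [676.5 -60.7 104. ]
tip [570.9 163.9  70. ]
peg [559.7 123.2  94. ]
hinge [516.1 -26.6  70. ]
pTLb [500.9 -11.  116. ]
pTRb [ 505.6 -135.6  116. ]
pTLf [481.9 -11.4 116. ]
pTRf [ 489.1 -135.8  116. ]
front [561.7 -55.6 104. ]
rear [678.8 -61.8 104. ]
catch [707.1 -23.   82. ]
cabL [ 7.381e+02 -4.000e-01  1.220e+02]
cabR [ 736.7 -121.7  122. ]
((36.668968200683594, 55.87240982055664), (102.11759185791016, 50.08988571166992), 86.633544921875)
```

View pics/c2.png

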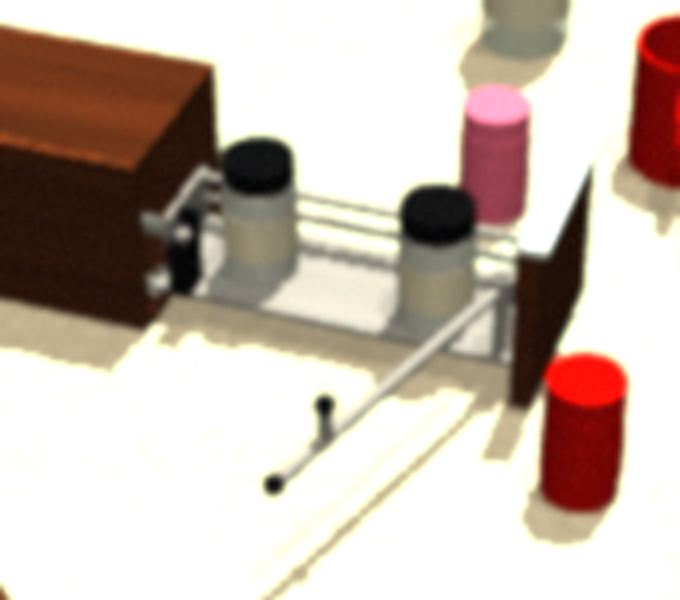

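```bash
cat >> h.py <<'E'
def go(tgt,yaw=None):
    "shift (cm, tool axes) and turn to bring tips to world tgt mm, with jaw (tool y) at world angle yaw, nearest half-turn"
    s=monitor.state(); M=R.from_euler('xyz',s['tcp_rot']).as_matrix(); p=np.array(s['eef_pos'])+[0,0,-env.tcp_to_tips]
    sh=M.T@(np.array(tgt)-p)/10
    a=np.arctan2(M[1,1],M[0,1]); t=None
    if yaw is not None: t=-((yaw-a+np.pi/2)%np.pi-np.pi/2)
    print('t',round(s['t'],2),'tips',p.round(1),'jawyaw',round(a,3),'shift',sh.round(2),'turn',None if t is None else round(t,3),'q',s['joints'].round(2),'F',s['ft_force'].round(1),'op',round(s['opening'],3)); return sh,t
E
python3 - <<'E'
from h import *
print(env.tcp_to_tips); s=monitor.state();print(R.from_euler('xyz',s['tcp_rot']).as_matrix().round(3))
c=cal('side1.png'); t=cal('top1.png')
Y=.045; O=np.array([623,-67,0]);M=R.from_euler('z',Y).as_matrix()
for P in [(447.9,389.5,80),(447.9,389.5,64)]: print(proj(c,P).round(1))
for n,P in dict(hinge=(-104,34,70),ftin=(-61,15,104),rtin=(55,3,104),cabLt=(112,62,122),cabRt=(112,-62,122),cabLb=(112,62,0)).items():
    w=O+M@np.array(P); print(n,w.round(1),proj(c,w).round(1),((proj(c,w)-[230,175])*4).round(0))
print(ray(t,176,220,140), ray(c,227,383,0))
go((450,300,300),np.pi/2+Y)
E
```

```text
190.1
[[-0.     0.358 -0.934]
 [ 0.001 -0.934 -0.358]
 [-1.    -0.001 -0.   ]]
[309.5 397.6]
[309.7 403.6]
hinge [517.6 -37.7  70. ] [354.6 245.9] [498. 284.]
ftin [561.4 -54.8 104. ] [339.6 225.8] [438. 203.]
rtin [677.8 -61.5 104. ] [294.9 213.8] [260. 155.]
cabLt [732.1  -0.  122. ] [262.3 216.2] [129. 165.]
cabRt [ 737.7 -123.9  122. ] [283.1 189.8] [212.  59.]
cabLb [732.1  -0.    0. ] [265.9 257.4] [143. 329.]
[623.81720889 337.38920418 140.        ] [628.64928829 364.46458227   0.        ]
t 0.1 tips [ 223.6 -583.6  214.1] jawyaw -1.205 shift [ -8.51 -74.42 -52.75] turn 0.321 q [-1.31  0.49  1.56  0.    1.09 -0.11] F [-0.6 -0.1 -0.8] op 0.999
```

```bash
python3 - <<'E'
from h import *
for p in [(550,-200,300),(560,100,300),(448,389.5,200),(448,389.5,45)]: go(p,np.pi/2+.045)
E
```

```text
t 0.1 tips [ 223.6 -583.6  214.1] jawyaw -1.205 shift [ -8.56 -24.16 -44.21] turn 0.321 q [-1.31  0.49  1.56  0.    1.09 -0.11] F [-0.6 -0.1 -0.8] op 0.999
t 0.1 tips [ 223.6 -583.6  214.1] jawyaw -1.205 shift [ -8.53 -51.81 -55.87] turn 0.321 q [-1.31  0.49  1.56  0.    1.09 -0.11] F [-0.6 -0.1 -0.8] op 0.999
t 0.1 tips [ 223.6 -583.6  214.1] jawyaw -1.205 shift [  1.5  -82.84 -55.77] turn 0.321 q [-1.31  0.49  1.56  0.    1.09 -0.11] F [-0.6 -0.1 -0.8] op 0.999
t 0.1 tips [ 223.6 -583.6  214.1] jawyaw -1.205 shift [ 17.   -82.83 -55.76] turn 0.321 q [-1.31  0.49  1.56  0.    1.09 -0.11] F [-0.6 -0.1 -0.8] op 0.999
```

Request:
apply_moves:
  series:
    - [-1, [-6, 0, 0], 0.1]
    - [-1, [-12, -2, -3], 0.2]
    - [-1, [-12, -34.8, -53.6], 0.321]
    - [-1, [-12, -34.8, -53.6], 0.321]
    - [-1, [-12, -34.8, -53.6], 0.321]
    - [-1, [-12, -34.8, -53.6], 0.321]
    - [-1, [-12, -34.8, -53.6], 0.321]
    - [-1, [-12, -34.8, -53.6], 0.321]
    - [-1, [-12, -34.8, -53.6], 0.321]
    - [-1, [-12, -34.8, -53.6], 0.321]
    - [-1, [-12, -34.8, -53.6], 0.321]
    - [-1, [-12, -34.8, -53.6], 0.321]
    - [-1, [-12, -34.8, -53.6], 0.321]
    - [-1, [-12, -34.8, -53.6], 0.321]

```text
t: 1.85
eef_pos: [599.5, -67.1, 524.4]
tcp_rot: [0.126, 1.57, -2.971]
ft_force: [-0.8, 0.0, 1.1]
opening: 1.005
```

```bash
python3 - <<'E'
from h import *
c=snap('wrist','w1.png'); print({k:np.round(c[k],3).tolist() for k in c if k!='image'})
Y=.045; O=np.array([623,-67,0]);M=R.from_euler('z',Y).as_matrix()
for n,P in dict(hinge=(-104,34,82),ftin=(-61,15,104),rtin=(55,3,104),cabLt=(112,62,122),cabRt=(112,-62,122),pL=(-118,62,116),pR=(-118,-62,116)).items(): print(n,proj(c,O+M@np.array(P)).round(0))
for p in [(560,100,300),(448,389.5,200),(448,389.5,45)]: go(p,np.pi/2+.045)
E
```

```text
{'fx': 336.411, 'fy': 336.411, 'cx': 319.208, 'cy': 234.541, 'position': [679.509, -64.75, 504.253], 'orientation': [2.858, -0.0, -1.526]}
hinge [294. 261.]
ftin [307. 235.]
rtin [316. 138.]
cabLt [259.  81.]
cabRt [378.  81.]
pL [270. 282.]
pR [368. 282.]
t 1.9 tips [599.3 -67.6 334.5] jawyaw -1.527 shift [  3.45 -16.92   3.18] turn -0.001 q [-0.22  0.37  1.44 -0.    1.33  1.3 ] F [ 0.1  0.5 -0.4] op 0.999
t 1.9 tips [599.3 -67.6 334.5] jawyaw -1.527 shift [ 13.45 -46.33  13.09] turn -0.001 q [-0.22  0.37  1.44 -0.    1.33  1.3 ] F [ 0.1  0.5 -0.4] op 0.999
t 1.9 tips [599.3 -67.6 334.5] jawyaw -1.527 shift [ 28.95 -46.34  13.08] turn -0.001 q [-0.22  0.37  1.44 -0.    1.33  1.3 ] F [ 0.1  0.5 -0.4] op 0.999
```

View pics/w1.png

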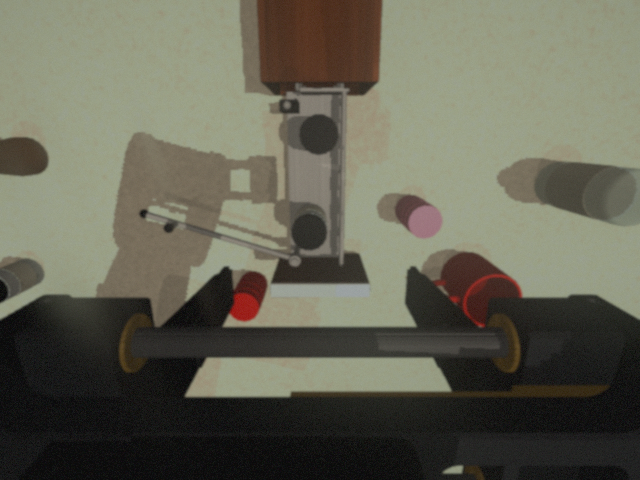

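```bash
python3 - <<'E'
from h import *
a=cv2.imread('pics/w1.png'); c=cal('w1.png'); g=cv2.GaussianBlur(a.max(2),(3,3),0)
Y=.045; O=np.array([623,-67,0]);M=R.from_euler('z',Y).as_matrix()
for n,(x0,y0,x1,y1) in (('front',(285,205,333,258)),('rear',(296,110,343,160))):
    for t in (45,55,65):
        m=(g[y0:y1,x0:x1]<t).astype('uint8'); k,l,st,ce=cv2.connectedComponentsWithStats(m); i=1+np.argmax(st[1:,4]); u=ce[i]+[x0,y0]
        w=ray(c,*u,100); print(n,t,st[i],u.round(1),w.round(1),(M.T@(w-O)).round(1))
E
```

```text
Traceback (most recent call last):
ValueError: attempt to get argmax of an empty sequence
```

Request:
apply_moves:
  series:
    - [-1, [3.5, -16.9, 3.2], 0]
    - [-1, [3.5, -16.9, 3.2], 0]
    - [-1, [3.5, -16.9, 3.2], 0]
    - [-1, [9, -46.3, 13.1], 0]
    - [-1, [9, -46.3, 13.1], 0]
    - [-1, [9, -46.3, 13.1], 0]
    - [-1, [9, -46.3, 13.1], 0]
    - [-1, [9, -46.3, 13.1], 0]
    - [-1, [13.4, -46.3, 13.1], 0]
    - [-1, [13.4, -46.3, 13.1], 0]
    - [-1, [13.4, -46.3, 13.1], 0]

```text
t: 3.28
eef_pos: [448.9, 388.8, 392.2]
tcp_rot: [-2.717, 1.57, 0.468]
ft_force: [0.4, -0.4, -0.6]
opening: 1.002
```

```bash
python3 - <<'E'
from h import *
c=snap('wrist','w2.png'); print({k:np.round(c[k],3).tolist() for k in c if k!='image'})
print(proj(c,(448,389.5,80)),proj(c,(448,389.5,0)))
a=cv2.imread('pics/w2.png'); cv2.imwrite('pics/w2v.png',np.clip(a*1.6,0,255).astype('uint8'))
go((448,389.5,45),np.pi/2+.045)
E
```

```text
{'fx': 336.411, 'fy': 336.411, 'cx': 319.208, 'cy': 234.541, 'position': [529.002, 390.99, 372.238], 'orientation': [2.86, 0.0, -1.528]}
[317.19783717 230.76330284] [317.63655236 211.85109722]
t 3.33 tips [448.9 388.8 202.4] jawyaw -1.528 shift [15.74 -0.06  0.12] turn -0.002 q [ 0.6   0.46  1.65 -0.    1.03  2.13] F [ 0.2 -0.6 -0.2] op 1.002
```

View pics/w2v.png

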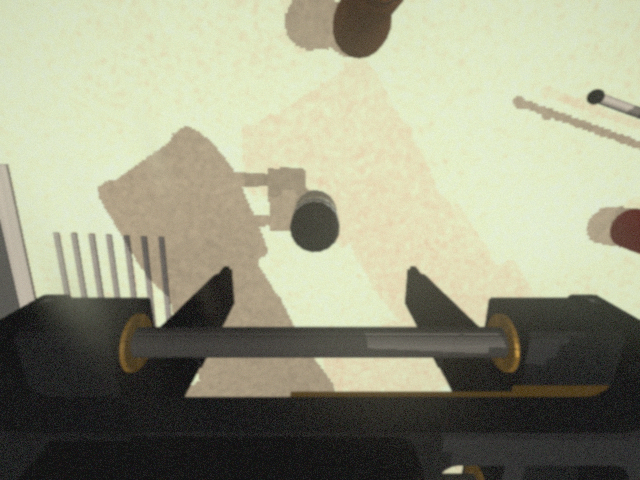

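Request:
apply_moves:
  series:
    - [-1, [6, -0.2, 0], 0]
    - [-1, [11, -0.2, 0], 0]
    - [-1, [14, -0.2, 0], 0]
    - [-1, [15.5, -0.2, 0], 0]
    - [-1, [15.5, -0.2, 0], 0]
    - [-1, [15.5, -0.2, 0], 0]
    - [1, [15.5, -0.2, 0], 0]
    - [1, [15.5, -0.2, 0], 0]
    - [1, [15.5, -0.2, 0], 0]
    - [1, [15.5, -0.2, 0], 0]
    - [1, [15.5, -0.2, 0], 0]
    - [1, [15.5, -0.2, 0], 0]

```text
t: 4.82
eef_pos: [448.0, 391.8, 235.7]
tcp_rot: [-3.014, 1.571, 0.172]
ft_force: [1.1, 0.6, -0.8]
opening: 0.475
```

```bash
python3 - <<'E'
from h import *
go((448,389.5,45),np.pi/2+.045)
a=cv2.imread('pics/w1.png'); c=cal('w1.png'); g=cv2.GaussianBlur(a.max(2),(3,3),0)
Y=.045; O=np.array([623,-67,0]);M=R.from_euler('z',Y).as_matrix()
for n,(x0,y0,x1,y1) in (('front',(285,205,333,258)),('rear',(296,110,343,160))):
    for t in (60,70,80):
        m=(g[y0:y1,x0:x1]<t).astype('uint8'); k,l,st,ce=cv2.connectedComponentsWithStats(m)
        if k<2: continue
        i=1+np.argmax(st[1:,4]); u=ce[i]+[x0,y0]
        w=ray(c,*u,100); print(n,t,st[i],u.round(1),w.round(1),(M.T@(w-O)).round(1))
E
```

```text
t 4.83 tips [448.  391.8  45.6] jawyaw -1.526 shift [0.06 0.23 0.01] turn -0.0 q [ 0.61  0.66  1.78 -0.    0.7   2.13] F [ 1.1  0.6 -0.8] op 0.475
front 60 [  7   9  33  35 910] [308.4 231.3] [565.4 -56.4 100. ] [-57.1  13.2 100. ]
front 70 [   7    8   34   42 1012] [308.1 231.7] [564.9 -56.  100. ] [-57.5  13.6 100. ]
front 80 [   5    0   43   53 1227] [308.  232.1] [564.4 -55.9 100. ] [-58.1  13.7 100. ]
rear 60 [   5    6   36   37 1048] [318.2 133.9] [682.3 -63.5 100. ] [ 59.4   0.8 100. ]
rear 70 [   4    5   38   39 1161] [318.3 133.8] [682.4 -63.6 100. ] [ 59.5   0.7 100. ]
rear 80 [   3    5   40   39 1247] [318.3 133.9] [682.3 -63.6 100. ] [ 59.4   0.7 100. ]
```

Request:
apply_moves:
  series:
    - [1, [-4, 0, 0], 0]
    - [1, [-10, 0, 0], 0]
    - [1, [-15, 6, -2], 0]
    - [1, [-15.5, 46.6, -15.3], 0]
    - [1, [-15.5, 46.6, -15.3], 0]
    - [1, [-15.5, 46.6, -15.3], 0]
    - [1, [-15.5, 46.6, -15.3], 0]
    - [1, [-15.5, 46.6, -15.3], 0]
    - [1, [-15.5, 46.6, -15.3], 0]
    - [1, [-15.5, 46.6, -15.3], 0]
    - [1, [-15.5, 46.6, -15.3], 0]
    - [1, [-14, 46.6, -15.3], 0]
    - [1, [-12.5, 46.6, -15.3], 0]
    - [1, [-12.5, 46.6, -15.3], 0]
    - [1, [-12.5, 46.6, -15.3], 0]

```text
t: 6.7
eef_pos: [621.7, -66.2, 360.8]
tcp_rot: [1.822, 1.571, -1.274]
ft_force: [-0.1, -0.0, -1.6]
opening: 0.48
```

```bash
python3 - <<'E'
from h import *
c=snap('wrist','w3.png')
Y=.045; O=np.array([623,-67,0]);M=R.from_euler('z',Y).as_matrix()
for n,P in dict(hinge=(-104,34,82),ftin=(-59,14,104),rtin=(57,2,104),cabLt=(112,62,122),cabRt=(112,-62,122)).items(): print(n,proj(c,O+M@np.array(P)).round(0))
a=cv2.imread('pics/w3.png'); cv2.imwrite('pics/w3v.png',np.clip(a*1.6,0,255).astype('uint8'))
go((621.5,-67,71),np.pi/2+.045)
E
```

```text
hinge [281. 351.]
ftin [301. 318.]
rtin [316. 170.]
cabLt [215.  79.]
cabRt [422.  79.]
t 6.75 tips [621.7 -66.4 170.9] jawyaw -1.525 shift [9.99 0.06 0.03] turn 0.001 q [-0.21  0.54  1.61 -0.    1.    1.31] F [ 0.3 -1.  -0.8] op 0.477
```

View pics/w3v.png

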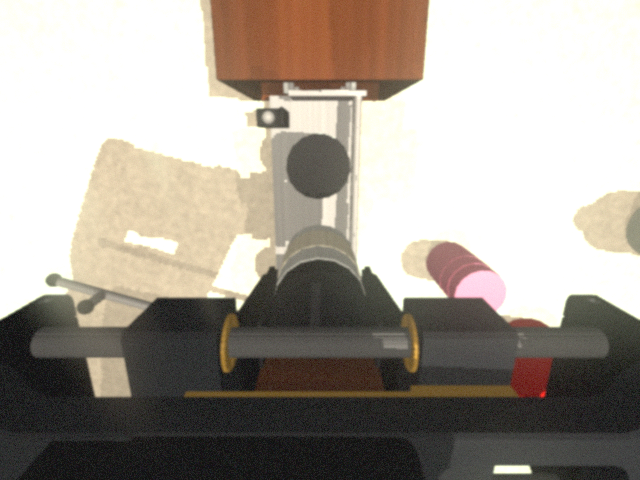

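Request:
apply_moves:
  series:
    - [1, [3, 0, -0.1], 0]
    - [1, [5.5, 0, -0.1], 0]
    - [1, [8, 0, -0.1], 0]
    - [1, [9, 0, -0.1], 0]
    - [1, [9.6, 0, -0.1], 0]
    - [1, [9.8, 0, -0.1], 0]
    - [1, [9.9, 0, -0.1], 0]
    - [1, [9.9, 0, -0.1], 0]

```text
t: 7.75
eef_pos: [622.7, -66.9, 262.2]
tcp_rot: [2.763, 1.57, -0.334]
ft_force: [-0.3, 0.6, -1.5]
opening: 0.476
```

```bash
python3 - <<'E'
from h import *
go((623,-67,69.6),np.pi/2+.045)
E
```

```text
t 7.75 tips [622.7 -66.9  72.1] jawyaw -1.526 shift [ 0.25  0.01 -0.03] turn -0.0 q [-0.21  0.66  1.69 -0.    0.8   1.31] F [-0.3  0.6 -1.5] op 0.476
```

Request:
apply_moves:
  series:
    - [1, [0.1, 0, 0], 0]
    - [1, [0.2, 0, 0], 0]
    - [1, [0.25, 0, 0], 0]
    - [1, [0.3, 0, 0], 0]
    - [1, [0.3, 0, 0], 0]
    - [1, [0.3, 0, 0], 0]

```text
t: 8.5
eef_pos: [622.7, -66.8, 259.6]
tcp_rot: [2.817, 1.57, -0.28]
ft_force: [-2.2, 0.7, 7.8]
opening: 0.479
```

Request:
apply_moves:
  series:
    - [-0.6, [0, 0, 0], 0]
    - [-1, [0, 0, 0], 0]
    - [-1, [0, 0, 0], 0]
    - [-1, [0, 0, 0], 0]
    - [-1, [-2, 0, 0], 0]
    - [-1, [-5, 0, 0], 0]
    - [-1, [-9, 0, 0], 0]
    - [-1, [-9, 0, 0], 0]
    - [-1, [-9, -0.8, 5.8], 0]
    - [-1, [-9, -0.8, 5.8], 0]
    - [-1, [-9, -0.8, 5.8], 0]

```text
t: 9.88
eef_pos: [564.8, -61.6, 348.5]
tcp_rot: [2.75, 1.57, -0.347]
ft_force: [-0.1, 0.9, -0.3]
opening: 0.999
```

```bash
python3 - <<'E'
from h import *
go((564,-55.5,70),np.pi/2+.045)
c=snap('wrist','w4.png')
a=cv2.imread('pics/w4.png'); cv2.imwrite('pics/w4v.png',np.clip(a*1.6,0,255).astype('uint8'))
Y=.045; O=np.array([623,-67,0]);M=R.from_euler('z',Y).as_matrix()
for n,P in dict(mid=(0,0,104),rtin=(59,1,104),ftin=(-59,14,104),rail=(0,-27,61)).items(): print(n,proj(c,O+M@np.array(P)).round(0))
E
```

```text
t 9.88 tips [564.8 -61.6 158.4] jawyaw -1.526 shift [ 8.84 -0.62  0.05] turn -0.0 q [-0.22  0.47  1.76 -0.    0.9   1.3 ] F [-0.1  0.9 -0.3] op 0.999
mid [329. 172.]
rtin [328.  74.]
ftin [309. 256.]
rail [362. 166.]
```

View pics/w4v.png

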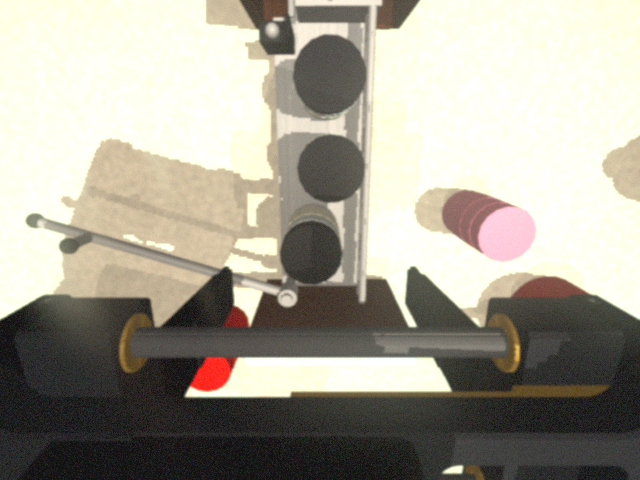

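Request:
apply_moves:
  series:
    - [-1, [3, -0.6, 0.1], 0]
    - [-1, [6, -0.6, 0.1], 0]
    - [-1, [8, -0.6, 0.1], 0]
    - [-1, [8.7, -0.6, 0.1], 0]
    - [-1, [8.7, -0.6, 0.1], 0]
    - [-1, [8.7, -0.6, 0.1], 0]
    - [1, [8.7, -0.6, 0.1], 0]
    - [1, [8.7, -0.6, 0.1], 0]
    - [1, [8.7, -0.6, 0.1], 0]
    - [1, [8.7, -0.6, 0.1], 0]
    - [1, [8.7, -0.6, 0.1], 0]

```text
t: 11.3
eef_pos: [563.1, -55.6, 261.7]
tcp_rot: [1.303, 1.571, -1.794]
ft_force: [0.4, 0.5, -1.0]
opening: 0.532
```

```bash
python3 - <<'E'
from h import *
go((564,-69.7,70),np.pi/2+.045)
E
```

```text
t 11.3 tips [563.1 -55.6  71.6] jawyaw -1.526 shift [ 0.16  1.41 -0.03] turn -0.0 q [-0.22  0.59  1.84 -0.    0.71  1.31] F [ 0.4  0.5 -1. ] op 0.532
```

Request:
apply_moves:
  series:
    - [1, [0, 0, 0], 0]
    - [1, [0, 0, 0], 0]
    - [1, [0, 0, 0], 0]
    - [1, [-0.2, 0, 0], 0]
    - [1, [-0.3, 0, 0], 0]
    - [1, [-0.3, 0.5, 0], 0]
    - [1, [-0.3, 1, 0], 0]
    - [1, [-0.3, 1.4, 0], 0]
    - [1, [-0.3, 1.4, 0], 0]
    - [1, [-0.1, 1.4, 0], 0]
    - [1, [0.0, 1.4, 0], 0]
    - [1, [0.05, 1.4, 0], 0]
    - [1, [0.05, 1.4, 0], 0]
    - [1, [0.05, 1.4, 0], 0]

```text
t: 13.05
eef_pos: [563.7, -69.4, 261.7]
tcp_rot: [2.532, 1.57, -0.564]
ft_force: [-3.2, -0.1, 6.2]
opening: 0.477
```

Request:
apply_moves:
  series:
    - [-0.6, [0, 0, 0], 0]
    - [-1, [0, 0, 0], 0]
    - [-1, [0, 0, 0], 0]
    - [-1, [0, 0, 0], 0]
    - [-1, [-2, 0, 0], 0]
    - [-1, [-6, 0, 0], 0]
    - [0, [-10, 0, 0], 0]
    - [1, [-10, -8, 3], 0]
    - [1, [-10, -17.6, 5.2], 0]
    - [1, [-10, -17.6, 5.2], 0]
    - [1, [-10, -17.6, 5.2], 0]
    - [1, [-10, -17.6, 5.2], 0]
    - [1, [-10, -17.6, 5.2], 0]

```text
t: 14.68
eef_pos: [504.3, 102.9, 361.1]
tcp_rot: [2.008, 1.571, -1.09]
ft_force: [0.5, -0.2, -0.4]
opening: 0.322
```

```bash
python3 - <<'E'
from h import *
go((520,108,55),np.pi/2+.045)
for n in ('top','wrist'): snap(n,n+'5.png')
a=cv2.imread('pics/top5.png');b=cv2.imread('pics/wrist5.png')
A=cv2.resize(np.clip(a[176:296,235:385]*1.7,0,255).astype('uint8'),(400,320),interpolation=cv2.INTER_CUBIC);B=cv2.resize(np.clip(b*1.6,0,255).astype('uint8'),(400,300))
cv2.imwrite('pics/v5.png',np.hstack([A[:300],B]))
s=monitor.state(); p=np.array(s['eef_pos'])+[0,0,-190.1]; Mt=R.from_euler('xyz',s['tcp_rot']).as_matrix()
Y=.045; O=np.array([623,-67,0]);M=R.from_euler('z',Y).as_matrix()
for th in (1.5,1.27,1.1,.9,.7,.5,.35,.2,.1,.05,0):
    r,d=135,16.5
    u=np.array([-104+r*np.cos(th)-d*np.sin(th),34+r*np.sin(th)+d*np.cos(th),55]); w=O+M@u
    print(th,w.round(0),(Mt.T@(w-p)/10).round(1))
E
```

```text
t 14.68 tips [504.3 102.9 171. ] jawyaw -1.527 shift [11.6  -0.44 -1.59] turn -0.002 q [ 0.07  0.39  1.88 -0.    0.87  1.6 ] F [ 0.5 -0.2 -0.4] op 0.322
1.5 [505.  98.  55.] [11.6  0.5 -0. ]
1.27 [536.  97.  55.] [11.6  0.7 -3.1]
1.1 [558.  92.  55.] [11.6  1.3 -5.4]
0.9 [583.  81.  55.] [11.6  2.5 -7.8]
0.7 [606.  66.  55.] [ 11.6   4.1 -10. ]
0.5 [624.  46.  55.] [ 11.6   6.2 -11.8]
0.35 [636.  29.  55.] [ 11.6   7.9 -12.8]
0.2 [645.  11.  55.] [ 11.6   9.8 -13.6]
0.1 [649.  -2.  55.] [ 11.6  11.1 -14. ]
0.05 [650.  -8.  55.] [ 11.6  11.8 -14.1]
0 [652. -15.  55.] [ 11.6  12.4 -14.2]
```

View pics/v5.png

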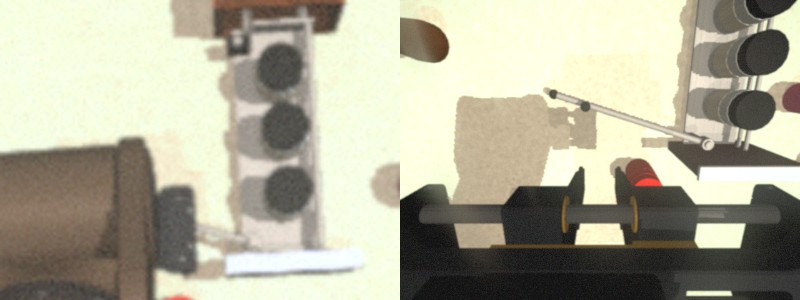

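Request:
apply_moves:
  series:
    - [1, [4, 0, 0], 0]
    - [1, [9, 0, 0], 0]
    - [1, [11.5, 0, 0], 0]
    - [1, [11.5, 0, 0], 0]
    - [1, [11.5, 0.3, -1.5], 0]
    - [1, [11.5, 0.7, -3.1], 0]
    - [1, [11.5, 1.0, -4.3], 0]
    - [1, [11.5, 1.3, -5.4], 0]
    - [1, [11.5, 1.9, -6.6], 0]
    - [1, [11.5, 2.5, -7.8], 0]
    - [1, [11.5, 3.3, -9], 0]
    - [1, [11.5, 4.1, -10], 0]
    - [1, [11.5, 5.1, -11], 0]
    - [1, [11.5, 6.2, -11.8], 0]
    - [1, [11.5, 7, -12.4], 0]
    - [1, [11.5, 7.9, -12.8], 0]
    - [1, [11.5, 8.8, -13.3], 0]
    - [1, [11.5, 9.8, -13.6], 0]
    - [1, [11.5, 10.4, -13.8], 0]
    - [1, [11.5, 10.8, -13.9], 0]

```text
t: 17.27
eef_pos: [647.7, 1.9, 246.2]
tcp_rot: [0.515, 1.571, -2.582]
ft_force: [-0.4, -0.4, -0.4]
opening: 0.005
```

```bash
python3 - <<'E'
from h import *
go((652,-15,55),np.pi/2+.045)
E
```

```text
t 17.27 tips [647.7   1.9  56.1] jawyaw -1.526 shift [ 0.11  1.7  -0.36] turn -0.0 q [-0.1   0.7   1.64 -0.    0.8   1.43] F [-0.4 -0.4 -0.4] op 0.005
```

Request:
apply_moves:
  series:
    - [1, [0, 0.3, 0], 0]
    - [1, [0, 0.6, 0], 0]
    - [1, [0, 0.8, 0], 0]
    - [1, [0, 1.0, 0], 0]
    - [1, [0, 1.2, 0], 0]
    - [1, [0, 1.4, 0], 0]
    - [1, [0, 1.5, 0], 0]
    - [1, [0, 1.5, 0], 0]

```text
t: 18.27
eef_pos: [648.3, -12.2, 246.3]
tcp_rot: [-1.916, 1.57, 1.27]
ft_force: [0.9, 5.2, 1.1]
opening: 0.007
```

```bash
python3 - <<'E'
from h import *
go((652,-15,55),np.pi/2+.045)
b=snap('wrist','w6.png'); a=cv2.imread('pics/w6.png'); cv2.imwrite('pics/w6v.png',np.clip(a*1.6,0,255).astype('uint8'))
E
```

```text
t 18.27 tips [648.3 -12.2  56.2] jawyaw -1.526 shift [ 0.12  0.3  -0.36] turn -0.0 q [-0.12  0.7   1.64  0.    0.8   1.4 ] F [0.9 5.2 1.1] op 0.007
```

View pics/w6v.png

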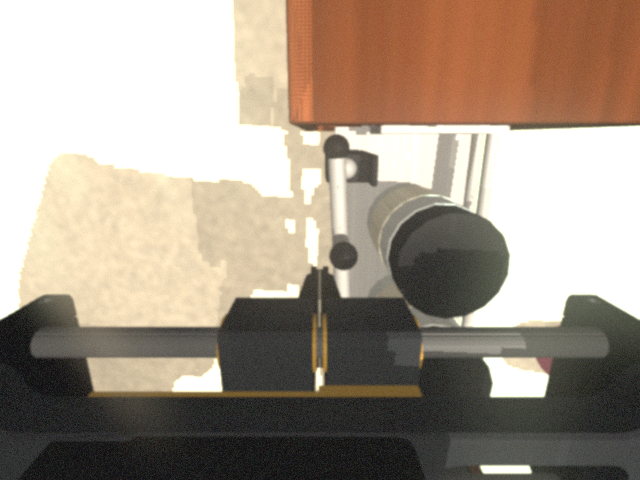

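Request:
apply_moves:
  series:
    - [1, [0, 0.1, 0], 0]
    - [1, [0, 0.2, 0], 0]
    - [1, [0, 0.3, 0], 0]
    - [1, [0, 0.4, 0], 0]
    - [1, [0, 0.5, 0], 0]
    - [1, [0, 0.5, 0], 0]

```text
t: 19.08
eef_pos: [648.4, -18.1, 246.1]
tcp_rot: [0.591, 1.57, -2.506]
ft_force: [-0.5, -0.6, 0.5]
opening: 0.003
```

Request:
apply_moves:
  series:
    - [1, [0, 0.1, 0], 0]
    - [1, [0, 0.2, 0], 0]
    - [1, [0, 0.3, 0], 0]
    - [1, [0, 0.3, 0], 0]

```text
t: 19.58
eef_pos: [648.5, -20.1, 246.1]
tcp_rot: [-1.275, 1.57, 1.911]
ft_force: [-0.3, 5.5, -0.2]
opening: 0.008
```

```bash
python3 - <<'E'
from h import *
c=snap('wrist','w7.png'); a=cv2.imread('pics/w7.png'); cv2.imwrite('pics/w7v.png',cv2.resize(np.clip(a[100:320,250:520]*1.6,0,255).astype('uint8'),None,fx=2,fy=2))
go((652,-15,55),np.pi/2+.045)
Y=.045; O=np.array([623,-67,0]);M=R.from_euler('z',Y).as_matrix()
for th in (0,.03):
  for P in ((165,94),(208,70)): print(th,proj(c,O+M@np.array([-104+P[0]*np.cos(th),34+P[0]*np.sin(th),P[1]])).round(1))
E
```

```text
t 19.62 tips [648.5 -20.   56. ] jawyaw -1.526 shift [ 0.11 -0.49 -0.37] turn -0.0 q [-0.13  0.7   1.63  0.    0.8   1.39] F [-0.5  5.8  0.3] op 0.002
0 [344.8 253.6]
0 [342.9 145.2]
0.03 [332.9 253.8]
0.03 [329.  145.5]
```

View pics/w7v.png

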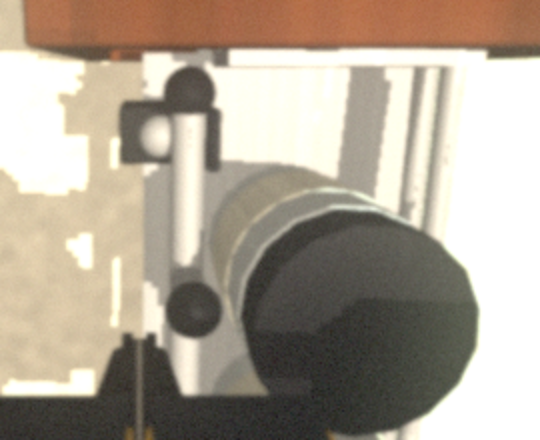

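Request:
apply_moves:
  series:
    - [1, [0, -1.5, 0], 0]
    - [1, [0, -4, 0], 0]
    - [1, [-4, -4.5, 0], 0]
    - [1, [-9, -4.5, 0], 0]
    - [1, [-12.5, -4, 0], 0]
    - [1, [-12.5, -3, 2], 0]
    - [1, [-12.5, 4.5, 20], 0]
    - [1, [-12.5, 4.5, 20], 0]
    - [1, [-12.5, 4.5, 20], 0]
    - [1, [-12.5, 4.5, 20], 0]
    - [1, [-12.5, 4.5, 20], 0]
    - [1, [-12.5, 4.5, 20], 0]
    - [1, [-7, 4.5, 20], 0]
    - [1, [-2, 4.5, 20], 0]
    - [1, [-0.5, 4.5, 20], 0]
    - [1, [-0.5, 4.5, 20], 0]
    - [1, [-0.5, 4.5, 20], 0]

```text
t: 21.75
eef_pos: [451.5, -74.4, 251.6]
tcp_rot: [2.686, 1.57, -0.41]
ft_force: [-0.4, -0.1, 0.1]
opening: 0.005
```

```bash
python3 - <<'E'
from h import *
go((475,-73,62),np.pi/2+.045)
snap('top','top8.png')
E
```

```text
t 21.75 tips [451.5 -74.4  61.5] jawyaw -1.525 shift [-0.04 -0.03 -2.36] turn 0.0 q [-0.31  0.5   2.11 -0.    0.53  1.22] F [-0.4 -0.1  0.1] op 0.005
```

Request:
apply_moves:
  series:
    - [1, [0, 0, -1], 0]
    - [1, [0, 0, -1.7], 0]
    - [1, [0, 0, -2.1], 0]
    - [1, [0, 0, -2.5], 0]
    - [1, [0, 0, -3], 0]
    - [1, [0, 0, -3.6], 0]
    - [1, [0, 0, -4.3], 0]
    - [1, [0, 0, -5.1], 0]
    - [1, [0, 0, -6], 0]
    - [1, [0, 0, -7], 0]
    - [1, [0, 0, -8], 0]
    - [1, [0, 0, -9], 0]
    - [1, [0, 0, -10], 0]
    - [1, [0, 0, -11], 0]
    - [1, [0, 0, -12], 0]
    - [1, [0, 0, -13], 0]
    - [1, [0, 0, -14], 0]
    - [1, [0, 0, -15], 0]
    - [1, [0, 0, -15.8], 0]
    - [1, [0, 0, -16.5], 0]

```text
t: 24.3
eef_pos: [616.2, -67.2, 251.2]
tcp_rot: [1.932, 1.571, -1.165]
ft_force: [-2.3, 1.9, 0.1]
opening: 0.009
```

```bash
python3 - <<'E'
from h import *
go((705,-62,62),np.pi/2+.045)
E
```

```text
t 24.3 tips [616.2 -67.2  61.1] jawyaw -1.526 shift [-0.09 -0.13 -8.9 ] turn -0.0 q [-0.22  0.66  1.71 -0.    0.77  1.31] F [-2.3  1.9  0.1] op 0.009
```

Request:
apply_moves:
  series:
    - [1, [0, 0, -0.5], 0]
    - [1, [0, 0, -1.2], 0]
    - [1, [0, 0, -2], 0]
    - [1, [0, 0, -3], 0]
    - [1, [0, 0, -4], 0]
    - [1, [0, 0, -5], 0]
    - [1, [0, 0, -6], 0]
    - [1, [0, 0, -6.8], 0]
    - [1, [0, 0, -7.4], 0]
    - [1, [0, 0, -7.8], 0]
    - [1, [0, 0, -8.1], 0]
    - [1, [0, 0, -8.3], 0]
    - [1, [0, 0, -8.3], 0]

```text
t: 25.92
eef_pos: [698.8, -63.6, 251.3]
tcp_rot: [2.708, 1.57, -0.389]
ft_force: [-0.8, 0.3, 0.0]
opening: 0.004
```

Request:
apply_moves:
  series:
    - [1, [0, 0, -0.2], 0]
    - [1, [0, 0, -0.4], 0]
    - [1, [0, 0, -0.5], 0]
    - [1, [0, 0, -0.6], 0]

```text
t: 26.42
eef_pos: [704.1, -63.4, 251.2]
tcp_rot: [-0.004, 1.568, -3.101]
ft_force: [-13.8, -1.2, 6.4]
opening: 0.008
```

Request:
apply_moves:
  series:
    - [1, [0, 0, -0.1], 0]
    - [1, [0, 0, -0.1], 0]

```text
t: 26.68
eef_pos: [704.4, -63.4, 251.3]
tcp_rot: [-0.062, 1.566, 3.125]
ft_force: [-17.6, -1.2, 8.5]
opening: -0.003
```

Hard stop reached. Back off and check.

Request:
apply_moves:
  series:
    - [1, [0, 0, 0.5], 0]
    - [1, [0, 0, 3], 0]
    - [1, [0, 0, 8], 0]
    - [1, [-6, 0, 14], 0]
    - [1, [-12, 0, 20], 0]
    - [1, [-18, 10, 20], 0]
    - [1, [-18, 25, 20], 0]
    - [1, [-18, 25, 20], 0]
    - [1, [-18, 25, 20], 0]
    - [1, [-18, 25, 20], 0]
    - [1, [-18, 25, 20], 0]
    - [1, [-18, 25, 20], 0]

```text
t: 28.18
eef_pos: [517.1, -320.6, 430.8]
tcp_rot: [-1.053, 1.57, 2.134]
ft_force: [-0.0, 0.1, 0.3]
opening: 0.006
```

```bash
python3 - <<'E'
from h import *
go((652,-15,55)); snap('top','top9.png'); snap('side','side9.png')
a=cv2.imread('pics/top9.png');b=cv2.imread('pics/side9.png')
f=lambda i:np.clip(i*1.6,0,255).astype('uint8')
cv2.imwrite('pics/v9.png',np.hstack([cv2.resize(f(a[60:320,130:520]),(400,267),interpolation=cv2.INTER_CUBIC),cv2.resize(f(b[80:450,150:500]),(380,400))[:267] if 0 else cv2.resize(f(b[110:340,150:450]),(348,267))]))
c=cal('top9.png'); Y=.045; O=np.array([623,-67,0]);M=R.from_euler('z',Y).as_matrix()
for x in (-138,-118,92+0): print(x,[(proj(c,O+M@np.array([x+230,y,116]))).round(1) for y in (62,-62)])
E
```

```text
t 28.18 tips [ 517.1 -320.6  240.7] jawyaw -1.525 shift [ 18.59 -29.91 -14.87] turn None q [-0.66  0.44  1.57  0.    1.13  0.86] F [-0.   0.1  0.3] op 0.006
-138 [array([315.2, 186.6]), array([364.9, 184.2])]
-118 [array([314.9, 178.8]), array([364.5, 176.4])]
92 [array([311.2,  98.9]), array([359.6,  96.6])]
```

View pics/v9.png

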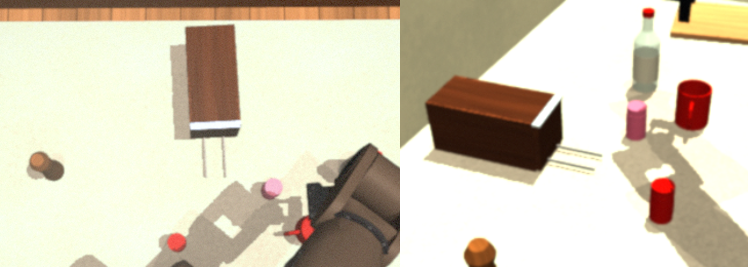

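```bash
python3 -c "
from h import *
print(job.job_done())"
```

```text
the job is handed in; nothing more can be done
None
```

The job is done and handed in, with the robot clock at about 28 s of the 64 s allowed.

- **Tin:** I set the loose tin on the tray floor in the gap. Contact read about 8 N before I let go.
- **Tin sticking out:** I gripped the front tin, lifted it about 3 mm and moved it about 14 mm back into the row. A picture before closing the bar showed all three tins standing in line.
- **Keeper bar:** It met about 5 N at the catch, then ran free and came up against its stop. The last close picture shows it past the sprung ball, with its peg within 2 pixels of where the shut position puts it.
- **Tray:** I pushed it until it met a firm stop at about 18 N, within 1 mm of the expected 230 mm travel. The final pictures show the panel flush against the cabinet.
- **Other things:** The bottle, mug, pepper mill and the red and pink look-alikes all stand where they were, and the arm is clear of everything.

**Checks:** None failed. The camera views disagreed by up to about 5 mm on where the tins were. The tins cannot be seen now that the tray is home. I last saw all three standing before I shut the bar, and only the rear one clearly after that.

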